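Lay out soldering boards for the bangles

TASK

Get the bangles ready for soldering: swing the folding rack's flap down until it clicks into its end detent, then take one soldering board for each bangle from the top of the spring-loaded dispenser and lay the boards flat side by side across the rack's two bars, centred on them. Lay each bangle flat on the middle of its own board, leave the unneeded boards in the dispenser, and do not disturb the hammer, steel block or jar.

Things in the scene. Friction and masses are not known exactly. Their poses are not given: they have to be found in the camera images.
- rack: low steel folding rack, fixed to the bench. Origin: on the bench under the middle of its fixed rail; z up, y along the rail; the flap folds down to -x (robot side). Rail: round bar 10 mm thick, 360 mm long at x = 0, axis 30 mm (top 35 mm) above the bench, between end feet 44 mm high at y = +-188 mm, whose 12 mm high toes reach to x = -92 mm.
- flap (a joint): angle (rad) of the rack's flap, a U-shaped frame of 10 mm round bar hinged on the rail's axis: side arms at rack y = +-168 mm and an outer bar 75 mm from the rail and parallel to it. 0 = folded up, upright (outer bar axis 105 mm above the bench); pi/2 = swung down level to rack -x (bar axis at x = -75, z = 30 mm), seated in its end detent against a stop, ready to carry boards.
- flap_bar (a point): middle of the flap's outer bar (336 mm long), on its axis; moves with the flap. The bar can be pinched from above anywhere and led round its arc, turning between the fingers. The hinge is stiff (0.2 N m friction: it stays where left); in the last 0.35 rad an arm passes a sprung ball detent (0.3 N m), which then snaps it home and holds it: about 6 N at the bar.
- dispenser: grey-painted spring-loaded board dispenser, fixed, base 160 x 100 mm. Origin: on the bench under the middle of the stack; x along the boards' length, y across, z up. Thin guides stand at the ends (to x = +-62 mm) and corners (x = +-43 to 57, y = +-32 to 37 mm), tops 85 mm above the bench; the middle of both long sides is open for fingers.
- board1: soldering board, plain off-white ceramic slab 110 (x) x 60 (y) x 12 (z) mm, 0.13 kg; origin at its centre. Number 1 from the top of the dispenser's stack at the start. All boards are alike and either face may be up.
- board2: soldering board, plain off-white ceramic slab 110 (x) x 60 (y) x 12 (z) mm, 0.13 kg; origin at its centre. Number 2 from the top of the dispenser's stack at the start. All boards are alike and either face may be up.
- board3: soldering board, plain off-white ceramic slab 110 (x) x 60 (y) x 12 (z) mm, 0.13 kg; origin at its centre. Number 3 from the top of the dispenser's stack at the start. All boards are alike and either face may be up.
- board4: soldering board, plain off-white ceramic slab 110 (x) x 60 (y) x 12 (z) mm, 0.13 kg; origin at its centre. Number 4 from the top of the dispenser's stack at the start. All boards are alike and either face may be up.
- board5: soldering board, plain off-white ceramic slab 110 (x) x 60 (y) x 12 (z) mm, 0.13 kg; origin at its centre. Number 5 from the top of the dispenser's stack at the start. All boards are alike and either face may be up.
- bangle1: brass bangle blank, a plain ring lying flat on the bench: 64 mm outer diameter, 52 mm inner, 16 mm high, about 0.08 to 0.15 kg; origin at its centre, z along the ring's axis. Either face may be up. Two or three bangles are there; an absent one reads None from the start.
- bangle2: brass bangle blank, a plain ring lying flat on the bench: 64 mm outer diameter, 52 mm inner, 16 mm high, about 0.08 to 0.15 kg; origin at its centre, z along the ring's axis. Either face may be up. Two or three bangles are there; an absent one reads None from the start.
- bangle3: brass bangle blank, a plain ring lying flat on the bench: 64 mm outer diameter, 52 mm inner, 16 mm high, about 0.08 to 0.15 kg; origin at its centre, z along the ring's axis. Either face may be up. Two or three bangles are there; an absent one reads None from the start.
- mallet: bystander: hammer with wooden handle, 240 mm long, lying on the bench; origin below its middle. Leave alone.
- bench_block: bystander: square steel block 75 x 75 x 25 mm on the bench; origin at the centre of its underside. Leave alone.
- flux_jar: bystander: amber glass jar with steel cap, 60 mm diameter, 70 mm high; origin at the centre of its underside. Leave alone.
- platform (a joint): rise (m) of the dispenser's sprung platform: 0 under the full stack of five boards, rising 12 mm for each board taken, so that the top board's upper face always lies about 88 mm above the bench (+-5 mm). The spring is soft (about 106 N/m) and yields if pressed.
There are look-alikes about, which are no part of the job. What is meant by the dispenser is not orange, and is the smaller of those in its own colour. What is shaped like the bangle1 but turquoise is not meant.

How it is judged (in metres and radians):
On the way:
1. the rack's flap is swung down and seated in its end detent (value of joint flap above 1.5 rad), for 0.3 s.
At the end, for the whole second after the job is handed in: Flap down (over 1.5 rad). Each bangle lies flat on its own board, centres within 20 mm; that board lies flat across rail and flap bar, square within 0.3 rad, centre within 15 mm of the midline between them and 145 mm of the rack's middle. Other boards are still in the dispenser (value of joint flap above 1.5 rad and (horizontal distance between bangle1 and board1 below 0.02 m or horizontal distance between bangle1 and board2 below 0.02 m or horizontal distance between bangle1 and board3 below 0.02 m or horizontal distance between bangle1 and board4 below 0.02 m or horizontal distance between bangle1 and board5 below 0.02 m) and z of bangle1 in the frame of rack between 0.05 and 0.061 m and angle between the z axis of each of bangle1, bangle2, bangle3 and the z axis of rack, either way round below 0.08 rad and linear speed of each of bangle1, bangle2, bangle3, board1, board2, board3, board4, board5 below 0.02 m/s and (horizontal distance between bangle2 and board1 below 0.02 m or horizontal distance between bangle2 and board2 below 0.02 m or horizontal distance between bangle2 and board3 below 0.02 m or horizontal distance between bangle2 and board4 below 0.02 m or horizontal distance between bangle2 and board5 below 0.02 m) and z of bangle2 in the frame of rack between 0.05 and 0.061 m and (horizontal distance between bangle3 and board1 below 0.02 m or horizontal distance between bangle3 and board2 below 0.02 m or horizontal distance between bangle3 and board3 below 0.02 m or horizontal distance between bangle3 and board4 below 0.02 m or horizontal distance between bangle3 and board5 below 0.02 m) and z of bangle3 in the frame of rack between 0.05 and 0.061 m and (horizontal distance between board1 and dispenser below 0.012 m or (horizontal distance between any of bangle1, bangle2, bangle3 and board1 below 0.02 m and x of board1 in the frame of rack between -0.0525 and -0.0225 m and y of board1 in the frame of rack between -0.145 and 0.145 m and z of board1 in the frame of rack between 0.037 and 0.045 m and angle between the z axis of board1 and the z axis of rack, either way round below 0.06 rad and angle between the x axis of board1 and the x axis of rack, either way round below 0.3 rad)) and (horizontal distance between board2 and dispenser below 0.012 m or (horizontal distance between any of bangle1, bangle2, bangle3 and board2 below 0.02 m and x of board2 in the frame of rack between -0.0525 and -0.0225 m and y of board2 in the frame of rack between -0.145 and 0.145 m and z of board2 in the frame of rack between 0.037 and 0.045 m and angle between the z axis of board2 and the z axis of rack, either way round below 0.06 rad and angle between the x axis of board2 and the x axis of rack, either way round below 0.3 rad)) and (horizontal distance between board3 and dispenser below 0.012 m or (horizontal distance between any of bangle1, bangle2, bangle3 and board3 below 0.02 m and x of board3 in the frame of rack between -0.0525 and -0.0225 m and y of board3 in the frame of rack between -0.145 and 0.145 m and z of board3 in the frame of rack between 0.037 and 0.045 m and angle between the z axis of board3 and the z axis of rack, either way round below 0.06 rad and angle between the x axis of board3 and the x axis of rack, either way round below 0.3 rad)) and (horizontal distance between board4 and dispenser below 0.012 m or (horizontal distance between any of bangle1, bangle2, bangle3 and board4 below 0.02 m and x of board4 in the frame of rack between -0.0525 and -0.0225 m and y of board4 in the frame of rack between -0.145 and 0.145 m and z of board4 in the frame of rack between 0.037 and 0.045 m and angle between the z axis of board4 and the z axis of rack, either way round below 0.06 rad and angle between the x axis of board4 and the x axis of rack, either way round below 0.3 rad)) and (horizontal distance between board5 and dispenser below 0.012 m or (horizontal distance between any of bangle1, bangle2, bangle3 and board5 below 0.02 m and x of board5 in the frame of rack between -0.0525 and -0.0225 m and y of board5 in the frame of rack between -0.145 and 0.145 m and z of board5 in the frame of rack between 0.037 and 0.045 m and angle between the z axis of board5 and the z axis of rack, either way round below 0.06 rad and angle between the x axis of board5 and the x axis of rack, either way round below 0.3 rad))); the robot touches nothing.
It fails at once if the hammer is pushed more than 40 mm from its place (distance of mallet from where it was at the start of the episode above 0.04 m).
It fails at once if the steel block is pushed more than 40 mm from its place (distance of bench_block from where it was at the start of the episode above 0.04 m).
It fails at once if the jar is pushed more than 40 mm from its place (distance of flux_jar from where it was at the start of the episode above 0.04 m).
Of bangle1, bangle2, bangle3 only 2 to 3 are there at a start; the rules pass over those that are not, and their reading is None.
At some moment in a run one of bangle1, bangle2, bangle3 may be knocked a few centimetres aside while the robot is not near it.
Once in a run the grip may slacken for a moment while it holds something.
It also fails if it takes over 210 s, if anything falls off the work surface, if the arm or the gripper's body presses on something with over 40 N, if the wrist force passes 120 N, or if a joint passes its speed limit or range.

ROBOT

A 6-joint arm with a two-finger parallel gripper is mounted at the origin on the work surface. World frame = base frame: x ahead of the robot, y to its left, z up, the work surface at z = 0. Lengths are in mm, angles in rad, forces in N, time in s.
With the tool pointing down it reaches from about 275 to 825 mm from the base axis. Payload 5.2 kg.
Tool frame: the origin (TCP) lies where the fingers leave the gripper's body, on its centre line; the fingertips stand 84 mm ahead of it and the grasp point (between the pads) lies 65 mm ahead of it; z points along the fingers, y is the line along which they close (so a half turn about z gives the same grasp; the last joint's range is limited). The gripper opens to 93 mm and grips with 3 to 60 N. Pads are 15 mm wide; open, the fingers measure 128 mm over their backs; the gripper's body (75 mm by 188 mm) begins 65 mm behind the grasp point.
Start: joints at [1.021, 0.259, 1.535, -0, 1.348, -0.203], TCP at [186.918, 517.269, 302.753] pointing down, gripper open.
Joint ranges: [-3.14, 3.14], [-0.91, 2.08], [0.19, 2.58], [-1.22, 4.36], [0.22, 2.71], [-3.12, 3.12]. Speed limits (rad/s): [2.57, 2.57, 3.14, 3.14, 3.14, 3.14].

INTERFACE

Orientations are given as a unit quaternion [w, x, y, z].
In Python, from cell import env, snapshot, order, silhouettes gives the robot as it stands.
- The arm moves only by the shell command python3 -m creep 'ROWS' [FORCE]. ROWS is JSON, a list of rows, each a list of 7 numbers: the shift along the world's x, y, z in m, then the turn, a rotation vector about the world's x, y, z in degrees, then the closure in counts, from 0 (fully open) to 255 (shut). A call has 1 to 20 rows; each row is the pose to reach, as a shift and turn from the pose commanded when the call began; what a row does not reach only later rows make up. A row lasts 1/8 s, in which the tool goes at most 62.5 mm and 10.7 degrees, less where a joint would pass 70% of its speed; a pose out of reach is approached as far as the arm can. A call with a gripper value outside its range is refused whole. The fingers move at their own pace and stop on an object; FORCE is the grip in N (left out, the last holds). Time passes only in rows, so rows that repeat a pose let the fingers close. It gives the time, the measured TCP pose, the force, the opening and the grip force at its end, in the units of the state.
- env.observe(): the state, without advancing time (a new reading comes with each control period).
- snapshot(name): name is "side" or "top" or "wrist"; returns a dict with "pixels" (384x512x3 uint8, red, green, blue), "vertical_fov" (degrees; the focal length in pixels is half the picture's height over the tangent of half this angle, whatever the lens; pixels are square), "cx", "cy" (the principal point, pixels), "dist_coeffs" ([k1, k2, p1, p2, k3] as OpenCV has them; the pictures are not rectified), "R" (3x3) and "t" (3): a world point X has camera coordinates R X + t; the wrist camera has in their place "T_tool_cam" (4x4, takes a point from camera to tool coordinates, whose origin is the TCP and whose axes are the flange's). Camera axes: x right, y down, z forward; pixel columns grow to the right and rows downward; lengths in mm; the calibration is good to about 2 mm. A picture is of the moment at which its call begins: read the wrist's pose just before it. There is no depth.
- order.sign_off(): hands the job in; it is judged then, once.
Trained networks look in the newest picture that a camera, given by its name, has taken for a name from the list of things; names that differ only in an ending like _2 or _b are one class to them, and where a whole thing is asked for, a point or a joint stands for the part that bears it (a point fixed in the world has none). Each returns a list of dicts, best first, with "confidence" (0 to 1); they miss things now and then, are a little off and sometimes report something else, mostly with a low value. They report only what shows in the picture. A call takes as long as a camera call. They do not tell look-alikes from the thing itself.
- silhouettes(camera, query): "mask" (384x512 bool, what is visible of it) and "pixel" ([column, row] in pixels, amid what is visible of it).
The state is a dict: "time_s": time; "qpos": joint angles; "joint_velocities": joint speeds; "joint_efforts": joint torques, N m; "eef_pos": TCP position; "tcp_rot": TCP orientation; "ft_force": force on the tool from outside, world axes, zero at the start; "torque": the same for the moment, N m; "grip_width": finger opening in mm; "finger_force": force on a finger pad.
Only numpy, scipy, OpenCV 4.12 (cv2) and the standard library are available. Lean on these libraries where they do the work, as an engineer would, in place of code of your own. Each camera call takes 0.05 s, during which the arm holds its last target. There are 200 camera calls.

## Working session

There is one attempt and no reset: what is moved stays moved. The work goes in short steps, Python scripts to look and compute and a shell command to move; the robot and the scene stay as the last step left them, time stands still between calls to the robot, and variables do not carry over. Pictures are saved under pics/ and viewed, at most 17 in all, crops included, and the job is handed in when it is done.

```bash
mkdir -p pics; ls; python3 - <<'E'
from cell import env, snapshot, order, silhouettes
import cv2,json
print(env.observe())
for n in ("top","side"):
    s=snapshot(n); cv2.imwrite(f"pics/{n}0.png",s["pixels"][:,:,::-1])
    print({k:(v.tolist() if hasattr(v,'tolist') else v) for k,v in s.items() if k!="pixels"})
    for q in ("rack","flap","dispenser","board1","bangle1","mallet","bench_block","flux_jar"):
        print(n,q,[(round(d["confidence"],2),[round(float(x)) for x in d["pixel"]],int(d["mask"].sum())) for d in silhouettes(n,q)])
E
```

```text
pics
{'time_s': 0.0, 'qpos': array([ 1.02120106e+00,  2.59352269e-01,  1.53606170e+00,  1.39078314e-05,
        1.34800038e+00, -2.02816988e-01]), 'joint_velocities': array([ 0.00213001, -0.00190494,  0.00207041,  0.00039282, -0.00015829,
       -0.00180998]), 'joint_efforts': array([-1.07767242e-03, -4.37292981e+01, -2.84009600e+01,  7.16888951e-02,
        4.10852744e-02, -1.59672868e-04]), 'eef_pos': array([186.7043285 , 516.92811657, 301.92116344]), 'tcp_rot': array([-3.40947454e-04,  1.72523102e-01,  9.85005051e-01, -8.44657870e-04]), 'ft_force': array([0.38068797, 0.87808351, 0.61919906]), 'torque': array([ 0.00053614, -0.04100444,  0.0496302 ]), 'finger_force': 0.0, 'grip_width': 92.5712266866415}
{'vertical_fov': 57.704695790354826, 'cx': 253.87994911117397, 'cy': 188.08682967655653, 'dist_coeffs': [0.021622658660458725, 0.0, 0.0, 0.0, 0.0], 'R': [[-0.011306630272503965, -0.9998153822167101, -0.015535816513301928], [-0.9846749119110322, 0.01383681308615039, -0.17385010916482127], [0.17403297953227784, 0.01333206984954046, -0.9846495711412486]], 't': [13.449369518364025, 572.0
[... 645 characters left out ...]
-0.9801849753290882, -0.19804932190555963, 0.0037256183194802903], [-0.11035956988963054, 0.5303791764025424, -0.840546664125399], [0.16449370648413927, -0.8243023688740126, -0.5417263379196187]], 't': [545.6856054603845, 137.16519148688377, 1149.603515789291]}
side rack [(0.92, [209, 277], 2436)]
side flap [(0.72, [216, 247], 709)]
side dispenser [(0.95, [264, 191], 974), (0.65, [332, 252], 2558), (0.58, [359, 191], 2900)]
side board1 [(0.7, [262, 175], 115), (0.67, [262, 164], 533)]
side bangle1 [(0.55, [309, 158], 220), (0.49, [268, 150], 205), (0.49, [349, 158], 130)]
side mallet [(0.58, [301, 359], 1869)]
side bench_block [(0.73, [191, 174], 537)]
side flux_jar [(0.88, [173, 192], 574)]
```

```bash
python3 - <<'E'
import cv2,numpy as np
a=cv2.imread("pics/top0.png"); cv2.imwrite("pics/top0c.png",cv2.resize(a[70:320,60:460],None,fx=2,fy=2,interpolation=cv2.INTER_CUBIC))
E
```

```text
(no output)
```

View pics/top0c.png

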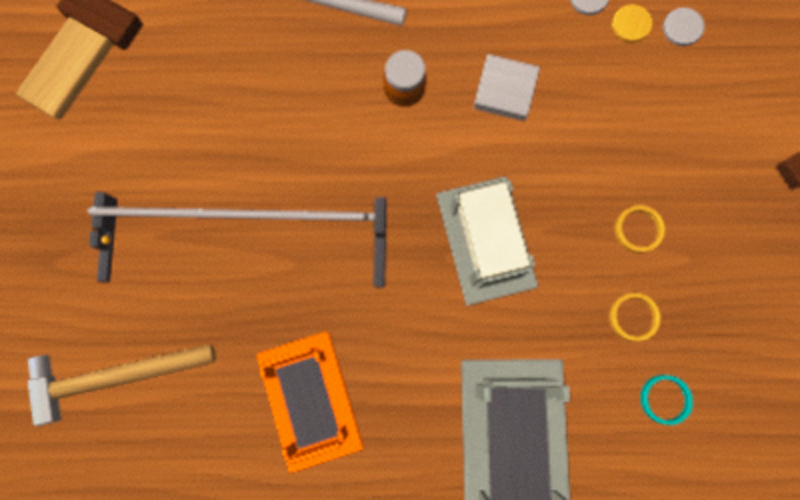

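View pics/side0.png

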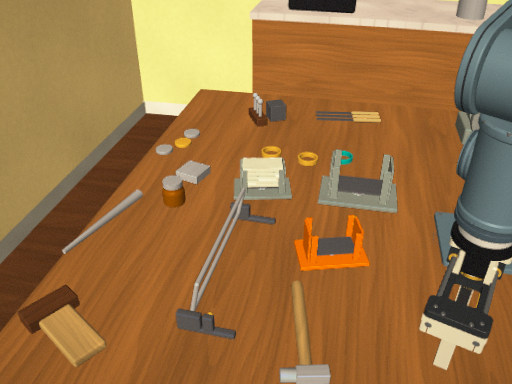

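Candidates (top picture, full-frame pixels):
- **Dispensers:** small grey with boards (303,190), orange (214,270), large grey (317,285). I choose the small grey one.
- **Rings:** brass at (380,184) and (377,228), turquoise at (393,270). The two brass ones are the bangles.
- **Flap:** upright on the rack, from about (106,175) to (248,178).

The side view shows the same layout.

```bash
cat > h.py <<'E'
import numpy as np, cv2
from cell import env, snapshot, silhouettes
from scipy.spatial.transform import Rotation as Ro
def cam(s,st=None):
    f=192/np.tan(np.radians(s["vertical_fov"])/2)
    K=np.array([[f,0,s["cx"]],[0,f,s["cy"]],[0,0,1.]]); D=np.array(s["dist_coeffs"],float)
    if "R" in s: R,t=np.array(s["R"]),np.array(s["t"])
    else:
        T=np.array(s["T_tool_cam"]); q=st["tcp_rot"]; Rt=Ro.from_quat([q[1],q[2],q[3],q[0]]).as_matrix()
        Rc=Rt@T[:3,:3]; c=Rt@T[:3,3]+st["eef_pos"]; R=Rc.T; t=-R@c
    return K,D,R,t
def shot(n,save=None):
    st=env.observe(); s=snapshot(n)
    if save: cv2.imwrite(save,s["pixels"][:,:,::-1])
    return s["pixels"],cam(s,st)
def back(C,px,z):
    K,D,R,t=C; p=cv2.undistortPoints(np.array(px,float).reshape(-1,1,2),K,D)[:,0]
    d=np.c_[p,np.ones(len(p))]@R; c=-R.T@t
    return (c+d*((z-c[2])/d[:,2])[:,None])
def proj(C,X):
    K,D,R,t=C; return cv2.projectPoints(np.array(X,float).reshape(-1,1,3),cv2.Rodrigues(R)[0],t,K,D)[0][:,0]
def brass(im):
    h=cv2.cvtColor(im,cv2.COLOR_RGB2HSV); return ((h[...,0]>18)&(h[...,0]<32)&(h[...,1]>150)&(h[...,2]>130)).astype(np.uint8)
def circ(C,cnt,z):
    X=back(C,cnt.reshape(-1,2),z)[:,:2]; (c,r)=cv2.minEnclosingCircle(X.astype(np.float32)); return c,r
E
cat > m1.py <<'E'
from h import *
for n in ("top","side"):
    im,C=shot(n)
    m=brass(im); cs,_=cv2.findContours(m,cv2.RETR_EXTERNAL,cv2.CHAIN_APPROX_NONE)
    for c in cs:
        if cv2.contourArea(c)>60: print(n,"brass",c.reshape(-1,2).mean(0),circ(C,c,14 if n=="top" else 8))
    for d in silhouettes(n,"board1")[:2]:
        c=max(cv2.findContours(d["mask"].astype(np.uint8),cv2.RETR_EXTERNAL,cv2.CHAIN_APPROX_NONE)[0],key=len)
        X=back(C,c.reshape(-1,2),88)[:,:2]; print(n,"board",d["confidence"],d["pixel"],cv2.minAreaRect(X.astype(np.float32)))
    for q,z in(("flap",105),("rack",40),("flux_jar",35),("bench_block",25),("mallet",10)):
        for d in silhouettes(n,q)[:1]:
            c=np.argwhere(d["mask"])[:,::-1]
            X=back(C,c,z)[:,:2]; print(n,q,d["confidence"],cv2.minAreaRect(X.astype(np.float32)))
im,C=shot("top")
# grey-picked points from crop (x/2+60,y/2+70): rack feet toes, bar ends
f=lambda p:[(x/2+60,y/2+70) for x,y in p]
print("bar ends z105",back(C,f([(92,210),(372,216)]),105))
print("toe tips z12",back(C,f([(104,280),(379,286)]),12))
print("disp base",back(C,f([(437,192),(508,178),(537,288),(468,304)]),5))
E
python3 m1.py
```

```text
top brass [377.18461538 228.18461538] ((467.03619384765625, -318.6598815917969), 32.05422592163086)
top brass [379.75213675 184.23931624] ((585.9298095703125, -334.11083984375), 31.99292755126953)
top brass [375.56  80.94] ((883.9815063476562, -343.87188720703125), 27.752708435058594)
top board 0.63 [308.1, 185.1] ((572.160400390625, -125.6717529296875), (111.35856628417969, 64.01690673828125), 14.70228385925293)
top flap 0.8 ((593.5651245117188, 204.92721557617188), (345.7889099121094, 10.223581314086914), 88.1009292602539)
top rack 0.78 ((573.8208618164062, 207.04579162597656), (397.6884460449219, 118.36256408691406), 87.91484069824219)
top flux_jar 0.8 ((797.5702514648438, -17.202796936035156), (58.3160400390625, 81.97869873046875), 88.92943572998047)
top bench_block 0.7 ((786.96533203125, -160.05018615722656), (78.11907196044922, 84.08362579345703), 72.89164733886719)
top mallet 0.83 ((396.8941650390625, 360.47039794921875), (90.84182739257812, 246.24130249023438), 7.943739414215088)
side brass [307.59574468 158.44680851] ((467.67108154296875, -325.5074768066406), 43.476913452148
[... 744 characters left out ...]
5473632812), (59.172203063964844, 159.06729125976562), 21.237564086914062)
side bench_block 0.77 ((783.9369506835938, -149.4315185546875), (105.94390869140625, 99.707763671875), 71.47525024414062)
side mallet 0.87 ((399.3943786621094, 349.7558898925781), (89.0643081665039, 258.0829772949219), 9.436887741088867)
bar ends z105 [[600.69507229 372.71120501 105.        ]
 [588.12846397  24.68308734 105.        ]]
toe tips z12 [[524.01775541 392.0367504   12.        ]
 [510.80646151  19.31528914  12.        ]]
disp base [[ 641.58550885  -62.37141837    5.        ]
 [ 660.0756592  -161.56414524    5.        ]
 [ 506.12555645 -194.32463584    5.        ]
 [ 485.62845183 -100.51162907    5.        ]]
```

```bash
python3 -m creep '[[0.2,-0.16,0.03,0,0,-36,0],[0.2,-0.16,0.03,0,0,-36,0],[0.2,-0.16,0.03,0,0,-36,0],[0.2,-0.16,0.03,0,0,-36,0],[0.35,-0.31,0.03,0,0,-72,0],[0.35,-0.31,0.03,0,0,-72,0],[0.35,-0.31,0.03,0,0,-72,0],[0.35,-0.31,0.03,0,0,-72,0],[0.35,-0.31,0.03,0,0,-72,0],[0.35,-0.31,0.03,0,0,-72,0]]' 20
python3 - <<'E'
from h import *
im,C=shot("wrist","pics/w1.png"); print(np.round(np.array(snapshot("wrist")["T_tool_cam"]),2).tolist(), env.observe()["qpos"])
E
```

```text
time_s: 2.9
eef_pos: [536.4, 207.6, 332.6]
tcp_rot: [-0.0, 0.718, 0.696, -0.0]
ft_force: [-0.3, -0.1, -0.5]
grip_width: 92.9
finger_force: 0.0
[[0.0, -0.97, -0.25, 68.23], [1.0, 0.0, 0.0, -0.11], [-0.0, -0.25, 0.97, -80.47], [0.0, 0.0, 0.0, 1.0]] [1.76560821e-01 2.86282312e-01 1.42371732e+00 3.83430446e-04
 1.43176961e+00 2.07156925e-01]
```

View pics/w1.png

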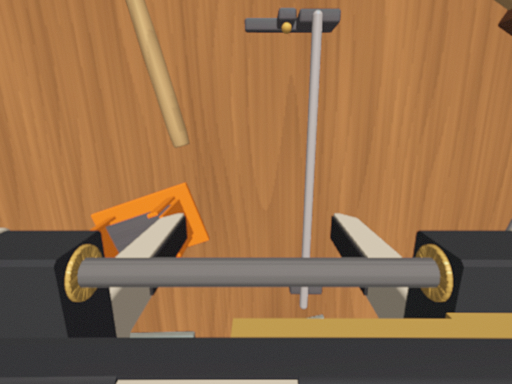

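The wrist view shows the flap bar running from (318,15) to (303,305). The far foot's toe ends at (245,25), and the fingers straddle the view.

```bash
python3 - <<'E'
from h import *
im,C=shot("wrist"); im=im.astype(int)
P=[]
for r in range(50,215,15):
    g=np.abs(im[r,270:335,0]-im[r,270:335,2])<40; x=np.flatnonzero(g)+270
    P.append((x.mean(),r)); print(r,x.min(),x.max(),end=' | ')
X=back(C,P,105); l=np.polyfit(X[:,1],X[:,0],1); print("\nbar x=%.4f*y+%.1f"%tuple(l), "x at 205:",np.polyval(l,205))
print("bar far end",back(C,[(318,12)],105),"toe tip",back(C,[(246,20),(246,30)],12), "foot right z44",back(C,[(340,10),(338,30)],44), "z0", back(C,[(340,20)],0))
E
```

```text
50 311 320 | 65 311 319 | 80 310 318 | 95 309 318 | 110 309 317 | 125 308 316 | 140 307 315 | 155 307 314 | 170 306 313 | 185 305 313 | 200 305 312 | 
bar x=0.0314*y+588.0 x at 205: 594.4636194908309
bar far end [[600.31201034 376.01075037 105.        ]] toe tip [[525.71849779 399.76052436  12.        ]
 [525.23035332 388.11708961  12.        ]] foot right z44 [[638.65235738 396.94358368  44.        ]
 [637.22206089 375.72671704  44.        ]] z0 [[651.18199626 399.47872803   0.        ]]
```

```bash
python3 -m creep '[[0.058,-0.002,-0.1,0,0,0,0],[0.058,-0.002,-0.1,0,0,0,0],[0.058,-0.002,-0.165,0,0,0,0],[0.058,-0.002,-0.165,0,0,0,0],[0.058,-0.002,-0.165,0,0,0,0],[0.058,-0.002,-0.165,0,0,0,255],[0.058,-0.002,-0.165,0,0,0,255],[0.058,-0.002,-0.165,0,0,0,255],[0.058,-0.002,-0.165,0,0,0,255],[0.058,-0.002,-0.165,0,0,0,255],[0.058,-0.002,-0.165,0,0,0,255],[0.058,-0.002,-0.165,0,0,0,255]]' 25
python3 - <<'E'
from h import *
im,C=shot("wrist","pics/w2.png"); 
E
```

```text
time_s: 4.55
eef_pos: [594.9, 205.2, 167.6]
tcp_rot: [-0.0, 0.719, 0.695, -0.0]
ft_force: [-0.0, -0.1, -0.5]
grip_width: 27.3
finger_force: 0.0
```

View pics/w2.png

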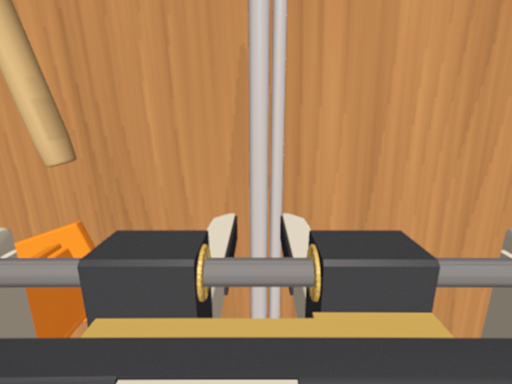

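The bar (column 259) lies between the closing fingers and the rail shows behind it (column 279). I'll finish closing and locate the rail.

```bash
python3 -m creep '[[0,0,0,0,0,0,255],[0,0,0,0,0,0,255],[0,0,0,0,0,0,255],[0,0,0,0,0,0,255],[0,0,0,0,0,0,255]]' 25
python3 - <<'E'
from h import *
im,C=shot("wrist"); im=im.astype(int)
for r in (10,60,110):
    g=np.flatnonzero(np.abs(im[r,235:300,0]-im[r,235:300,2])<40)+235; print(r,g.min(),g.max(),np.flatnonzero(np.diff(g)>1),g[np.flatnonzero(np.diff(g)>1)])
print(back(C,[(259.5,10),(259.5,110)],103),back(C,[(279.5,10),(278.5,110)],30))
E
```

```text
time_s: 5.22
eef_pos: [594.9, 205.3, 167.7]
tcp_rot: [-0.0, 0.719, 0.695, -0.0]
ft_force: [-0.2, -0.2, 0.2]
grip_width: 9.4
finger_force: 25.0
10 249 286 [20] [269]
60 249 284 [19] [268]
110 249 283 [19] [268]
[[599.14763152 321.967397   103.        ]
 [597.74732753 277.16168962 103.        ]] [[614.23858096 345.88777055  30.        ]
 [612.62168075 278.54036948  30.        ]]
```

```bash
python3 -m creep '[[-0.007,0,-0.002,0,0,0,255],[-0.0143,0,-0.0044,0,0,0,255],[-0.021,0,-0.008,0,0,0,255],[-0.0274,0.001,-0.0116,0,0,0,255],[-0.033,0.001,-0.016,0,0,0,255],[-0.0389,0.001,-0.0212,0,0,0,255],[-0.0438,0.001,-0.027,0,0,0,255],[-0.0482,0.001,-0.033,0,0,0,255],[-0.052,0.002,-0.0395,0,0,0,255],[-0.055,0.002,-0.0463,0,0,0,255],[-0.057,0.002,-0.052,0,0,0,255],[-0.0583,0.002,-0.0571,0,0,0,255]]'
python3 -m creep '[[-0.0007,0,-0.004,0,0,0,255],[-0.0012,0,-0.0073,0,0,0,255],[-0.0016,0,-0.012,0,0,0,255],[-0.0018,0,-0.0164,0,0,0,255],[-0.0018,0,-0.0185,0,0,0,255],[-0.0018,0,-0.0185,0,0,0,255],[-0.0018,0,-0.0185,0,0,0,255]]'
python3 - <<'E'
from h import *
im,C=shot("wrist","pics/w3.png"); 
E
```

```text
time_s: 6.78
eef_pos: [536.7, 207.2, 111.1]
tcp_rot: [0.0, 0.719, 0.695, 0.0]
ft_force: [1.3, 1.0, 7.0]
grip_width: 9.2
finger_force: 25.0
time_s: 7.65
eef_pos: [534.6, 207.3, 92.1]
tcp_rot: [-0.0, 0.719, 0.695, -0.0]
ft_force: [1.0, 2.1, 4.8]
grip_width: 9.3
finger_force: 25.0
```

View pics/w3.png

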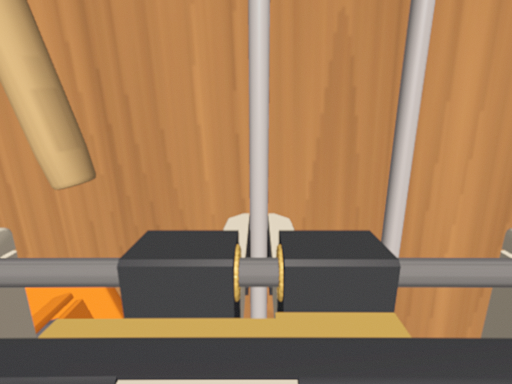

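```bash
python3 -m creep '[[0,0,0,0,0,0,150],[0,0,0,0,0,0,150],[0,0,0,0,0,0,150],[0,0,0,0,0,0,150],[0,0,0.045,0,0,0,150],[0,0,0.045,0,0,0,255],[0,0,0.045,0,0,0,255],[0,0,0.045,0,0,0,255],[0,0,0.045,0,0,0,255],[0,0,0.045,0,0,0,255],[0,0,0.045,0,0,0,255]]'
python3 -m creep '[[0,0,-0.01,0,0,0,255],[0,0,-0.015,0,0,0,255],[0,0,-0.018,0,0,0,255],[0,0,-0.0185,0,0,0,255],[0,0,-0.019,0,0,0,255],[0,0,-0.0195,0,0,0,255]]'
```

```text
time_s: 9.07
eef_pos: [534.7, 207.2, 136.9]
tcp_rot: [-0.0, 0.719, 0.695, -0.0]
ft_force: [-0.2, -0.1, 0.3]
grip_width: 0.4
finger_force: 0.0
time_s: 9.82
eef_pos: [534.4, 207.2, 118.9]
tcp_rot: [-0.0, 0.718, 0.696, -0.0]
ft_force: [-5.9, -1.8, 14.9]
grip_width: 0.6
finger_force: 7.6
```

```bash
python3 -m creep '[[0,0,0.06,0,0,0,0],[0,0,0.12,0,0,0,0],[0,0,0.18,0,0,0,0],[0,0,0.212,0,0,0,0],[0,0,0.212,0,0,0,0]]'
python3 - <<'E'
from h import *
im,C=shot("wrist","pics/w4.png"); i=im.astype(int)
A=[];B=[]
for r in range(50,200,15):
    g=np.flatnonzero((np.abs(i[r,:,0]-i[r,:,2])<40)&(i[r].sum(1)>330)); print(r,[ (s[0],s[-1]) for s in np.split(g,np.flatnonzero(np.diff(g)>2)+1) if 5<len(s)<15])
E
python3 -m creep '[[-0.03,-0.18,0,0,0,-38,0],[-0.03,-0.18,0,0,0,-38,0],[-0.03,-0.18,0,0,0,-38,0],[-0.03,-0.18,0,0,0,-38,0],[-0.06,-0.354,0,0,0,-75,0],[-0.06,-0.354,0,0,0,-75,0],[-0.06,-0.354,0,0,0,-75,0],[-0.06,-0.354,0,0,0,-75,0],[-0.06,-0.354,0,0,0,-75,0],[-0.06,-0.354,0,0,0,-75,0]]'
python3 - <<'E'
from h import *
im,C=shot("wrist","pics/w5.png"); 
a=cv2.imread("pics/w4.png");b=cv2.imread("pics/w5.png"); cv2.imwrite("pics/w45.png",np.vstack([a[:220],b]))
E
```

```text
time_s: 10.45
eef_pos: [535.9, 207.5, 332.8]
tcp_rot: [0.002, 0.719, 0.696, 0.003]
ft_force: [-0.0, -0.8, -0.6]
grip_width: 45.5
finger_force: 0.0
50 [(np.int64(253), np.int64(259)), (np.int64(311), np.int64(318))]
65 [(np.int64(253), np.int64(259)), (np.int64(311), np.int64(317))]
80 [(np.int64(253), np.int64(259)), (np.int64(310), np.int64(316))]
95 [(np.int64(253), np.int64(259)), (np.int64(309), np.int64(315))]
110 [(np.int64(253), np.int64(259)), (np.int64(309), np.int64(315))]
125 [(np.int64(253), np.int64(259)), (np.int64(308), np.int64(314))]
140 [(np.int64(253), np.int64(259)), (np.int64(307), np.int64(313))]
155 [(np.int64(253), np.int64(259)), (np.int64(307), np.int64(312))]
170 [(np.int64(253), np.int64(259)), (np.int64(306), np.int64(312))]
185 [(np.int64(253), np.int64(259)), (np.int64(305), np.int64(311))]
time_s: 11.75
eef_pos: [474.5, -146.1, 328.4]
tcp_rot: [-0.001, 0.993, 0.116, -0.001]
ft_force: [-0.2, 0.2, -0.8]
grip_width: 93.0
finger_force: 0.0
```

View pics/w45.png

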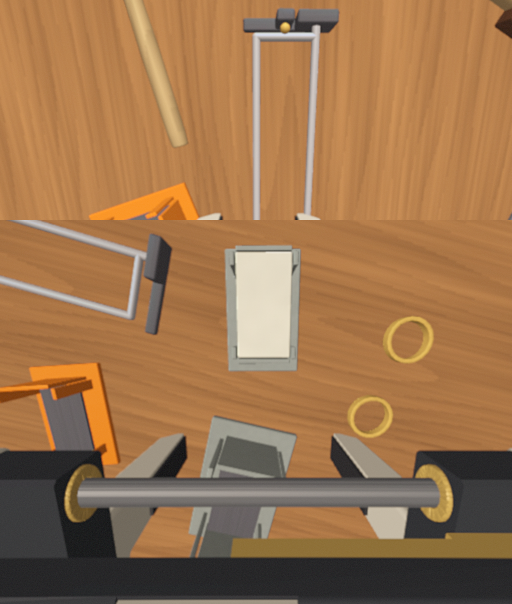

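Top half: the flap is down and level with the rail, with bars at columns 256 and 311. Bottom half: the chosen small grey dispenser with its white board at (264,82), and the brass bangles at (408,120) and (370,197).

```bash
cat > m2.py <<'E'
from h import *
im,C=shot("wrist"); 
def white(im):
    h=cv2.cvtColor(im,cv2.COLOR_RGB2HSV); m=((h[...,1]<60)&(h[...,2]>205)).astype(np.uint8); return cv2.morphologyEx(m,cv2.MORPH_OPEN,np.ones((3,3)))
def rect(im,C,z,box):
    m=white(im); k=np.zeros_like(m); x0,y0,x1,y1=box; k[y0:y1,x0:x1]=1
    c=max(cv2.findContours(m*k,cv2.RETR_EXTERNAL,cv2.CHAIN_APPROX_NONE)[0],key=len).reshape(-1,2)
    return c.min(0),c.max(0),cv2.minAreaRect(back(C,c,z)[:,:2].astype(np.float32))
if __name__=="__main__":
    print(env.observe()["eef_pos"],"w",rect(im,C,88,(200,0,330,160)))
    t,Ct=shot("top"); print("t",rect(t,Ct,88,(270,150,340,220)))
    for n,I,c0 in(("w",im,C),("t",t,Ct)):
        for c in cv2.findContours(brass(I)[:215 if n=="w" else 384],cv2.RETR_EXTERNAL,cv2.CHAIN_APPROX_NONE)[0]:
            if cv2.contourArea(c)>60: print(n,c.reshape(-1,2).mean(0),circ(c0,c,14))
    i=t.astype(int)
    for x in (130,160,190,220):
        g=np.flatnonzero((np.abs(i[150:240,x,0]-i[150:240,x,2])<50))+150
        ss=[s.mean() for s in np.split(g,np.flatnonzero(np.diff(g)>1)+1)]; print(x,ss,back(Ct,[(x,s) for s in ss],32)[:,:2].tolist() if len(g) else '')
E
python3 m2.py
```

```text
[ 474.80428725 -145.9110113   329.06917588] w (array([236,  33], dtype=int32), array([290, 136], dtype=int32), ((573.8994140625, -127.84661865234375), (106.75186920166016, 58.558876037597656), 13.424762725830078))
t (array([290, 162], dtype=int32), array([322, 200], dtype=int32), ((578.0045166015625, -122.85733032226562), (99.30683898925781, 68.47897338867188), 13.975857734680176))
w [369.40495868 195.65289256] ((468.3025207519531, -318.1385803222656), 34.13241195678711)
w [407.51388889 118.5       ] ((585.6270751953125, -332.98858642578125), 34.28108215332031)
t [  8.35294118 132.66666667] ((745.4041748046875, 695.03076171875), 41.439781188964844)
t [375.56  80.94] ((883.8793334960938, -343.8319396972656), 27.81207275390625)
130 [np.float64(176.0), np.float64(203.0)] [[613.227710016479, 340.49145124691665], [539.7125454683498, 336.76441939736884]]
160 [np.float64(177.0), np.float64(204.0)] [[609.3244072161365, 259.35573336054495], [535.9145254750036, 256.7339226102728]]
190 [np.float64(177.0), np.float64(205.0)] [[608.1700208292418, 178.33736547809346], [532.135455635977, 176.7642540994943]]
220 [np.float64(177.5), np.float64(205.0)] [[605.6314040296542, 97.36715912689945], [531.0517734918132, 96.9454460718147]]
```

```bash
python3 -m creep '[[0.05,0.01,-0.03,0,0,0,0],[0.099,0.019,-0.05,0,0,0,0],[0.099,0.019,-0.1,0,0,0,0],[0.099,0.019,-0.13,0,0,0,0],[0.099,0.019,-0.15,0,0,0,0],[0.099,0.019,-0.166,0,0,0,0],[0.099,0.019,-0.166,0,0,0,0]]' 30
python3 - <<'E'
from h import *
im,C=shot("side"); p=proj(C,[[574,-127,88]])[0]; print(p)
x,y=map(int,p); cv2.imwrite("pics/s1.png",cv2.resize(im[y-60:y+50,x-70:x+70,::-1],None,fx=5,fy=5,interpolation=cv2.INTER_CUBIC))
E
```

```text
time_s: 12.78
eef_pos: [573.3, -127.1, 162.6]
tcp_rot: [-0.001, 0.993, 0.115, -0.001]
ft_force: [0.4, -0.1, 0.9]
grip_width: 93.0
finger_force: 0.0
[262.43303841 163.5583754 ]
```

View pics/s1.png

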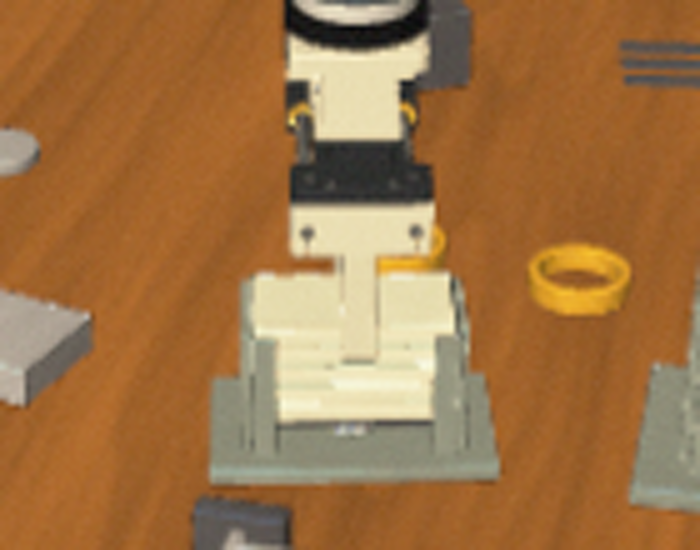

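The near finger stands in the middle of the open side, clear of the guides. Now I'll close and lift a little.

```bash
python3 -m creep '[[0,0,0,0,0,0,255],[0,0,0,0,0,0,255],[0,0,0,0,0,0,255],[0,0,0,0,0,0,255],[0,0,0,0,0,0,255],[0,0,0,0,0,0,255],[0,0,0,0,0,0,255],[0,0,0.005,0,0,0,255],[0,0,0.015,0,0,0,255],[0,0,0.03,0,0,0,255],[0,0,0.06,0,0,0,255],[0,0,0.09,0,0,0,255],[0,0,0.09,0,0,0,255]]' 35
python3 - <<'E'
from h import *
im,C=shot("side"); p=proj(C,[[574,-127,130]])[0]
x,y=map(int,p); cv2.imwrite("pics/s2.png",cv2.resize(im[y-60:y+50,x-70:x+70,::-1],None,fx=5,fy=5,interpolation=cv2.INTER_CUBIC))
E
```

```text
time_s: 14.45
eef_pos: [575.1, -128.2, 257.1]
tcp_rot: [0.002, 0.993, 0.114, 0.003]
ft_force: [-0.0, 0.1, -1.4]
grip_width: 59.2
finger_force: 35.0
```

View pics/s2.png

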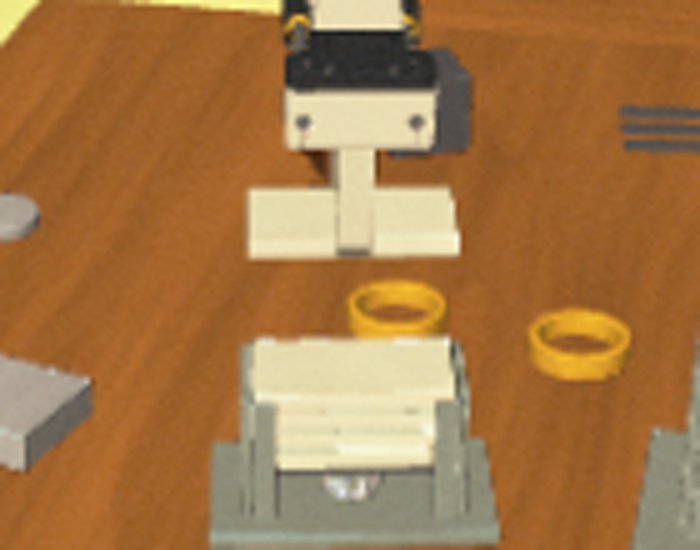

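One board is lifted and level, and the rest sit in the dispenser. Next, the rack's +y place.

```bash
python3 -m creep '[[0,0.05,0,0,0,-2,255],[0,0.1,0,0,0,-4,255],[0,0.15,0,0,0,-6,255],[0,0.2,0,0,0,-8,255],[0,0.25,0,0,0,-10,255],[0,0.3,0,0,0,-12,255],[0,0.35,0,0,0,-14,255],[0.0005,0.39,0,0,0,-15,255],[0.0005,0.4025,0,0,0,-15,255],[0.0005,0.4025,-0.05,0,0,-15,255],[0.0005,0.4025,-0.09,0,0,-15,255],[0.0005,0.4025,-0.11,0,0,-15,255],[0.0005,0.4025,-0.11,0,0,-15,255],[0.0005,0.4025,-0.11,0,0,-15,255]]'
python3 - <<'E'
from m2 import *
im,C=shot("wrist","pics/w6.png")
t,Ct=shot("top","pics/t6.png"); print(env.observe()["eef_pos"])
s,_=shot("side"); cv2.imwrite("pics/s6.png",np.vstack([s[180:,:,::-1],im[:180,:,::-1]]))
E
```

```text
time_s: 16.25
eef_pos: [574.8, 274.2, 144.2]
tcp_rot: [-0.0, 1.0, -0.017, 0.0]
ft_force: [-1.1, -0.0, -0.5]
grip_width: 59.4
finger_force: 35.0
[575.06839978 274.74000127 145.0885832 ]
```

View pics/s6.png

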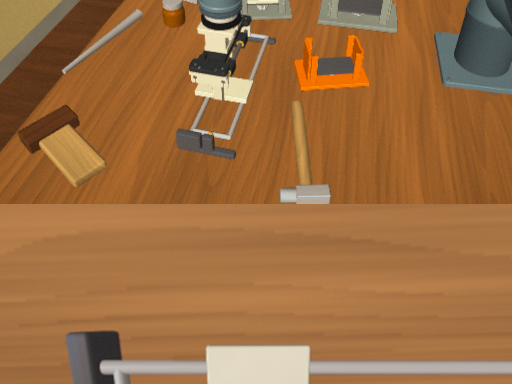

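The board spans both bars squarely. Now lowering it.

```bash
python3 -m creep '[[0,0,-0.008,0,0,0,255],[0,0,-0.016,0,0,0,255],[0,0,-0.02,0,0,0,255],[0,0,-0.022,0,0,0,255],[0,0,-0.022,0,0,0,255]]'
```

```text
time_s: 17.08
eef_pos: [573.8, 274.7, 123.0]
tcp_rot: [0.0, 1.0, -0.016, -0.0]
ft_force: [-4.4, -2.6, 9.6]
grip_width: 59.4
finger_force: 35.0
```

```bash
python3 -m creep '[[0,0,0,0,0,0,0],[0,0,0,0,0,0,0],[0,0,0,0,0,0,0],[0,0,0,0,0,0,0],[0,0,0,0,0,0,0],[0,0,0.03,0,0,0,0],[0,0,0.09,0,0,0,0],[-0.05,0,0.15,0,0,0,0],[-0.095,0,0.205,0,0,0,0],[-0.095,0,0.205,0,0,0,0],[-0.095,0,0.205,0,0,0,0]]'
cat > m3.py <<'E'
from m2 import *
U=np.array([0.9995,-0.0314]);V=np.array([0.0314,0.9995]);O=np.array([609.7,205.])
def rk(p): d=np.array(p)-O; return round(d@U,1),round(d@V,1)
E
python3 - <<'E'
from m3 import *
im,C=shot("wrist","pics/w7.png")
lo,hi,r=rect(im,C,47,(150,0,380,230)); print(lo,hi,r,"rack",rk(r[0]))
i=im.astype(int)
for c in (lo[0]-30,hi[0]+30):
    g=np.flatnonzero((np.abs(i[:220,c,0]-i[:220,c,2])<45)&(i[:220,c].sum(1)>330)); ss=[s.mean() for s in np.split(g,np.flatnonzero(np.diff(g)>1)+1)]; print(c,ss,[rk(x) for x in back(C,[(c,s) for s in ss],31)[:,:2]])
E
```

```text
time_s: 18.45
eef_pos: [479.3, 275.1, 328.0]
tcp_rot: [-0.001, 1.0, -0.016, 0.002]
ft_force: [-0.0, -0.3, -0.2]
grip_width: 93.2
finger_force: 0.0
[231  49] [279 140] ((573.7066650390625, 274.9105529785156), (59.24829864501953, 107.49627685546875), 88.30785369873047) rack (np.float64(-38.2), np.float64(68.7))
201 [np.float64(66.0), np.float64(126.5)] [(np.float64(-0.6), np.float64(137.8)), (np.float64(-75.3), np.float64(141.8))]
309 [np.float64(66.0), np.float64(126.5)] [(np.float64(-0.6), np.float64(1.1)), (np.float64(-75.4), np.float64(-2.3))]
```

View pics/w7.png

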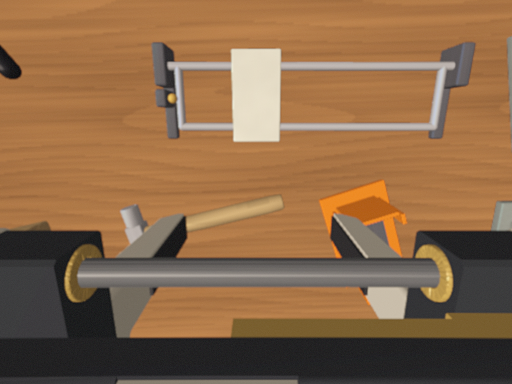

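Board 1 lies centred across both bars at (255,95). Next, the second board.

```bash
python3 -m creep '[[0,-0.06,0,0,0,2,0],[0,-0.12,0,0,0,4,0],[0,-0.18,0,0,0,6,0],[0,-0.24,0,0,0,8,0],[0,-0.3,0,0,0,10,0],[0,-0.36,0,0,0,12,0],[-0.004,-0.421,0,0,0,15,0],[-0.004,-0.421,0,0,0,15,0],[-0.004,-0.421,0,0,0,15,0],[-0.004,-0.421,0,0,0,15,0]]'
python3 - <<'E'
from m3 import *
im,C=shot("wrist","pics/w8.png"); print(env.observe()["eef_pos"])
for z in (88,):print(rect(im,C,z,(200,0,330,160)))
for c in cv2.findContours(brass(im)[:215],cv2.RETR_EXTERNAL,cv2.CHAIN_APPROX_NONE)[0]:
    if cv2.contourArea(c)>60: print(c.reshape(-1,2).mean(0),circ(C,c,14))
E
```

```text
time_s: 19.8
eef_pos: [475.5, -145.1, 325.7]
tcp_rot: [-0.001, 0.993, 0.115, -0.001]
ft_force: [0.7, -0.7, -0.4]
grip_width: 93.1
finger_force: 0.0
[ 475.53688841 -144.86995409  326.38416646]
(array([236,  33], dtype=int32), array([291, 137], dtype=int32), ((574.2150268554688, -127.7984390258789), (106.95204162597656, 58.58959197998047), 13.360475540161133))
[371.29133858 197.44094488] ((467.07177734375, -317.82989501953125), 34.02680969238281)
[409.30882353 120.08823529] ((585.4019165039062, -332.9118957519531), 34.52111053466797)
```

```bash
python3 -m creep '[[0.05,0.01,-0.03,0,0,0,0],[0.0985,0.018,-0.05,0,0,0,0],[0.0985,0.018,-0.1,0,0,0,0],[0.0985,0.018,-0.13,0,0,0,0],[0.0985,0.018,-0.15,0,0,0,0],[0.0985,0.018,-0.1635,0,0,0,0],[0.0985,0.018,-0.1635,0,0,0,0]]' 35
python3 -m creep '[[0,0,0,0,0,0,255],[0,0,0,0,0,0,255],[0,0,0,0,0,0,255],[0,0,0,0,0,0,255],[0,0,0,0,0,0,255],[0,0,0,0,0,0,255],[0,0,0,0,0,0,255],[0,0,0.005,0,0,0,255],[0,0,0.015,0,0,0,255],[0,0,0.03,0,0,0,255],[0,0,0.06,0,0,0,255],[0,0,0.095,0,0,0,255],[0,0,0.095,0,0,0,255],[0,0,0.095,0,0,0,255]]' 35
python3 - <<'E'
from h import *
im,C=shot("side"); p=proj(C,[[574,-127,130]])[0]
x,y=map(int,p); cv2.imwrite("pics/s3.png",cv2.resize(im[y-60:y+50,x-70:x+70,::-1],None,fx=4,fy=4,interpolation=cv2.INTER_CUBIC))
E
```

```text
time_s: 20.78
eef_pos: [573.5, -127.4, 162.5]
tcp_rot: [-0.0, 0.993, 0.115, -0.001]
ft_force: [-0.7, 0.1, 0.2]
grip_width: 93.1
finger_force: 0.0
time_s: 22.52
eef_pos: [573.4, -128.0, 257.8]
tcp_rot: [-0.0, 0.993, 0.114, -0.0]
ft_force: [-0.7, -0.4, -1.9]
grip_width: 59.8
finger_force: 35.0
```

View pics/s3.png

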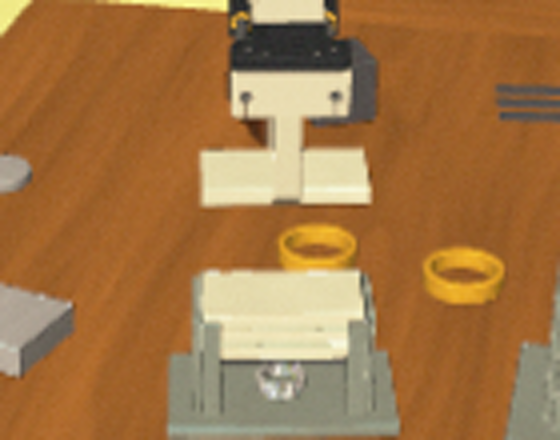

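One board is held, with the stack risen beneath it. To the −y place.

```bash
python3 -m creep '[[0,0.05,0,0,0,-3,255],[0,0.1,0,0,0,-6,255],[-0.001,0.15,0,0,0,-9,255],[-0.002,0.2,0,0,0,-12,255],[-0.003,0.25,0,0,0,-15,255],[-0.003,0.263,0,0,0,-15,255],[-0.003,0.263,-0.05,0,0,-15,255],[-0.003,0.263,-0.09,0,0,-15,255],[-0.003,0.263,-0.11,0,0,-15,255],[-0.003,0.263,-0.12,0,0,-15,255],[-0.003,0.263,-0.128,0,0,-15,255],[-0.003,0.263,-0.132,0,0,-15,255],[-0.003,0.263,-0.1335,0,0,-15,255],[-0.003,0.263,-0.1335,0,0,-15,255]]'
```

```text
time_s: 24.32
eef_pos: [571.1, 134.8, 125.2]
tcp_rot: [-0.0, 1.0, -0.016, 0.0]
ft_force: [0.3, -0.1, -1.6]
grip_width: 60.1
finger_force: 35.0
```

```bash
python3 -m creep '[[0,0,-0.001,0,0,0,255],[0,0,-0.002,0,0,0,255],[0,0,-0.002,0,0,0,255]]'
```

```text
time_s: 24.7
eef_pos: [570.8, 134.8, 122.7]
tcp_rot: [-0.0, 1.0, -0.016, 0.0]
ft_force: [-0.4, 0.2, -0.3]
grip_width: 59.6
finger_force: 35.0
```

```bash
python3 -m creep '[[0,0,-0.001,0,0,0,255],[0,0,-0.001,0,0,0,255],[0,0,-0.001,0,0,0,0],[0,0,-0.001,0,0,0,0],[0,0,-0.001,0,0,0,0],[0,0,-0.001,0,0,0,0],[0,0,-0.001,0,0,0,0],[0,0,0.03,0,0,0,0],[0,0,0.09,0,0,0,0],[-0.05,0,0.15,0,0,0,0],[-0.095,0,0.205,0,0,0,0],[-0.095,0,0.205,0,0,0,0],[-0.095,0,0.205,0,0,0,0],[-0.095,0,0.205,0,0,0,0]]'
cat > m4.py <<'E'
from m3 import *
im,C=shot("wrist","pics/w9.png"); print(env.observe()["eef_pos"])
m=white(im)[:230]; m[180:]=0
for c in cv2.findContours(m,cv2.RETR_EXTERNAL,cv2.CHAIN_APPROX_NONE)[0]:
    if cv2.contourArea(c)>800:
        r=cv2.minAreaRect(back(C,c.reshape(-1,2),47)[:,:2].astype(np.float32)); print(c.reshape(-1,2).mean(0),r,rk(r[0]))
t,Ct=shot("top")
for c in cv2.findContours(brass(t),cv2.RETR_EXTERNAL,cv2.CHAIN_APPROX_NONE)[0]:
    if cv2.contourArea(c)>60: print("top brass",c.reshape(-1,2).mean(0),circ(Ct,c,14))
E
python3 m4.py
```

```text
time_s: 26.45
eef_pos: [476.0, 134.7, 326.7]
tcp_rot: [0.0, 1.0, -0.016, -0.0]
ft_force: [-0.2, 0.1, -0.2]
grip_width: 92.9
finger_force: 0.0
[476.0396562  134.61324835 326.0324701 ]
[143.03676471  93.83088235] ((573.7133178710938, 273.9365234375), (58.34965515136719, 107.34135437011719), 88.51799774169922) (np.float64(-38.1), np.float64(67.8))
[255.27106227  92.61172161] ((570.9967041015625, 134.94363403320312), (58.34628677368164, 108.17501068115234), 88.4006118774414) (np.float64(-36.5), np.float64(-71.2))
[489.7         78.44137931] ((575.9926147460938, -152.1251678466797), (122.31830596923828, 53.41367721557617), 12.998570442199707) (np.float64(-22.5), np.float64(-358.0))
top brass [377.06060606 228.01515152] ((466.644287109375, -318.6568908691406), 32.38937759399414)
top brass [379.70769231 183.84615385] ((586.0180053710938, -333.78045654296875), 32.50249099731445)
top brass [  8.52 132.9 ] ((745.4041748046875, 695.03076171875), 41.439781188964844)
top brass [375.54  80.94] ((884.3633422851562, -343.79541015625), 27.755563735961914)
```

```bash
python3 -m creep '[[0,-0.06,0,0,0,10,0],[0,-0.12,0,0,0,20,0],[0,-0.18,0,0,0,30,0],[0,-0.24,0,0,0,40,0],[0,-0.3,0,0,0,50,0],[0,-0.36,0,0,0,60,0],[-0.005,-0.42,0,0,0,70,0],[-0.0085,-0.453,0,0,0,80,0],[-0.0085,-0.453,-0.05,0,0,90,0],[-0.0085,-0.453,-0.1,0,0,90,0],[-0.0085,-0.453,-0.13,0,0,90,0],[-0.0085,-0.453,-0.13,0,0,90,0]]' 20
python3 - <<'E'
from h import *
print(env.observe()["qpos"])
im,C=shot("side"); m=brass(im)
for c in cv2.findContours(m,cv2.RETR_EXTERNAL,cv2.CHAIN_APPROX_NONE)[0]:
    if cv2.contourArea(c)>40: print(c.reshape(-1,2).mean(0),circ(C,c,8))
t,Ct=shot("top")
for c in cv2.findContours(brass(t),cv2.RETR_EXTERNAL,cv2.CHAIN_APPROX_NONE)[0]:
    if cv2.contourArea(c)>60: print("top brass",c.reshape(-1,2).mean(0),circ(Ct,c,14))
E
```

```text
time_s: 28.1
eef_pos: [466.1, -317.3, 194.0]
tcp_rot: [-0.004, 0.719, 0.695, -0.0]
ft_force: [-0.0, -0.4, -0.2]
grip_width: 93.0
finger_force: 0.0
[-7.95538324e-01  3.81164822e-01  1.64403960e+00 -1.13773634e-05
  1.12422030e+00 -7.62449016e-01]
[307.53061224 158.65306122] ((466.09063720703125, -325.842529296875), 43.94606018066406)
[270.78723404 151.89361702] ((590.64404296875, -345.1806640625), 39.89832305908203)
[182.5        142.27777778] ((888.3146362304688, -349.27203369140625), 33.996402740478516)
top brass [377.21538462 228.18461538] ((467.0243225097656, -318.71820068359375), 31.998119354248047)
top brass [375.58  80.96] ((883.9815063476562, -343.87188720703125), 27.752708435058594)
```

```bash
python3 -m creep '[[0,0,-0.05,0,0,0,0],[0,0,-0.09,0,0,0,0],[0,0,-0.107,0,0,0,0],[0,0,-0.107,0,0,0,0],[0,0,-0.107,0,0,0,0],[0,0,-0.107,0,0,0,255],[0,0,-0.107,0,0,0,255],[0,0,-0.107,0,0,0,255],[0,0,-0.107,0,0,0,255],[0,0,-0.107,0,0,0,255],[0,0,-0.107,0,0,0,255],[0,0,-0.107,0,0,0,255]]' 30
```

```text
time_s: 29.7
eef_pos: [467.4, -318.3, 90.9]
tcp_rot: [0.0, 0.719, 0.695, -0.0]
ft_force: [-1.5, -0.4, 5.1]
grip_width: 62.4
finger_force: 29.8
```

```bash
python3 -m creep '[[0,0,0.005,0,0,0,255],[0,0,0.02,0,0,0,255],[0,0,0.06,0,0,0,255],[0,0,0.12,0,0,0,255],[0,0,0.12,0,0,0,255]]'
python3 - <<'E'
from h import *
im,C=shot("side"); p=proj(C,[[467,-318,120]])[0]
x,y=map(int,p); cv2.imwrite("pics/s5.png",cv2.resize(im[y-60:y+50,x-70:x+70,::-1],None,fx=4,fy=4,interpolation=cv2.INTER_CUBIC))
E
```

```text
time_s: 30.32
eef_pos: [469.5, -320.2, 216.7]
tcp_rot: [0.006, 0.718, 0.696, 0.0]
ft_force: [0.8, 0.8, -0.6]
grip_width: 62.8
finger_force: 29.8
```

View pics/s5.png

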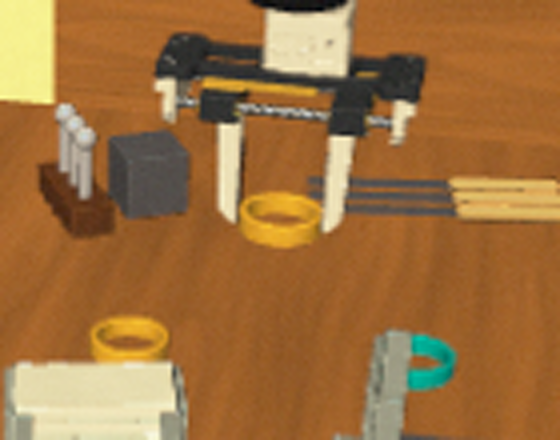

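The bangle is held level between the fingertips.

```bash
python3 -m creep '[[0.01,0.05,0.03,0,0,0,255],[0.025,0.11,0.03,0,0,0,255],[0.04,0.17,0.03,0,0,0,255],[0.055,0.23,0.03,0,0,0,255],[0.07,0.29,0.03,0,0,0,255],[0.085,0.35,0.03,0,0,0,255],[0.095,0.4,0.03,0,0,0,255],[0.103,0.445,0.03,0,0,0,255],[0.103,0.453,0.0,0,0,0,255],[0.103,0.453,-0.03,0,0,0,255],[0.103,0.453,-0.05,0,0,0,255],[0.103,0.453,-0.05,0,0,0,255],[0.103,0.453,-0.05,0,0,0,255]]'
python3 - <<'E'
from m3 import *
im,C=shot("wrist"); t,Ct=shot("side"); print(env.observe()["eef_pos"])
p=proj(Ct,[[571,135,70]])[0]; x,y=map(int,p); cv2.imwrite("pics/s7.png",cv2.resize(t[y-50:y+50,x-70:x+70,::-1],None,fx=4,fy=4,interpolation=cv2.INTER_CUBIC))
t,Ct=shot("top"); m=brass(t)
for c in cv2.findContours(m,cv2.RETR_EXTERNAL,cv2.CHAIN_APPROX_NONE)[0]:
    if cv2.contourArea(c)>60: print("top brass",c.reshape(-1,2).mean(0),circ(Ct,c,14))
E
```

```text
time_s: 32.0
eef_pos: [570.4, 134.7, 160.7]
tcp_rot: [-0.0, 0.719, 0.695, -0.0]
ft_force: [0.4, 0.1, 0.5]
grip_width: 62.3
finger_force: 29.8
[570.86317211 134.70127263 161.66606093]
top brass [379.70769231 183.89230769] ((586.0603637695312, -334.21392822265625), 32.11870574951172)
top brass [  8.45833333 133.04166667] ((745.4041748046875, 695.03076171875), 41.439781188964844)
top brass [375.64705882  80.76470588] ((885.4511108398438, -343.7029113769531), 27.914419174194336)
```

View pics/s7.png

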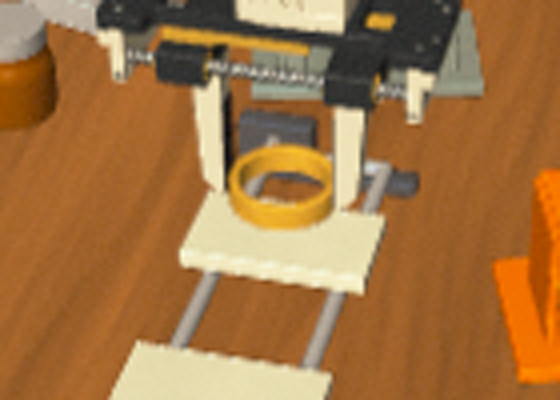

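The ring hangs level over the board's middle. Lowering.

```bash
python3 -m creep '[[0,0,-0.01,0,0,0,255],[0,0,-0.016,0,0,0,255],[0,0,-0.019,0,0,0,255],[0,0,-0.02,0,0,0,255],[0,0,-0.02,0,0,0,255]]'
```

```text
time_s: 32.83
eef_pos: [570.4, 134.8, 140.6]
tcp_rot: [0.0, 0.719, 0.695, 0.0]
ft_force: [-0.1, -0.0, -0.3]
grip_width: 62.2
finger_force: 29.8
```

```bash
python3 -m creep '[[0,0,-0.001,0,0,0,255],[0,0,-0.002,0,0,0,255],[0,0,-0.002,0,0,0,255]]'
```

```text
time_s: 33.2
eef_pos: [570.3, 134.8, 138.6]
tcp_rot: [-0.0, 0.719, 0.695, -0.0]
ft_force: [0.4, -0.1, -0.4]
grip_width: 62.2
finger_force: 29.8
```

```bash
python3 -m creep '[[0,0,-0.001,0,0,0,255],[0,0,-0.002,0,0,0,255],[0,0,-0.002,0,0,0,255]]'
```

```text
time_s: 33.58
eef_pos: [570.4, 134.8, 137.8]
tcp_rot: [0.0, 0.719, 0.696, 0.0]
ft_force: [-3.3, 0.0, 7.4]
grip_width: 62.6
finger_force: 29.8
```

```bash
python3 -m creep '[[0,0,0,0,0,0,0],[0,0,0,0,0,0,0],[0,0,0,0,0,0,0],[0,0,0,0,0,0,0],[0,0,0,0,0,0,0],[0,0,0.03,0,0,0,0],[0,0,0.08,0,0,0,0],[0,-0.04,0.12,0,0,0,0],[0,-0.1,0.12,0,0,0,0],[0.004,-0.16,0.12,0,0,0,0],[0.008,-0.22,0.12,0,0,0,0],[0.01,-0.28,0.12,0,0,0,0],[0.012,-0.34,0.12,0,0,0,0],[0.014,-0.4,0.12,0,0,0,0],[0.0155,-0.45,0.11,0,0,0,0],[0.0155,-0.4685,0.08,0,0,0,0],[0.0155,-0.4685,0.056,0,0,0,0],[0.0155,-0.4685,0.056,0,0,0,0],[0.0155,-0.4685,0.056,0,0,0,0]]'
python3 - <<'E'
from m3 import *
print(env.observe()["eef_pos"])
t,Ct=shot("top"); m=brass(t)
for c in cv2.findContours(m,cv2.RETR_EXTERNAL,cv2.CHAIN_APPROX_NONE)[0]:
    if cv2.contourArea(c)>40: print("top brass",c.reshape(-1,2).mean(0),circ(Ct,c,14),rk(circ(Ct,c,61)[0]))
t,Ct=shot("side"); m=brass(t)
for c in cv2.findContours(m,cv2.RETR_EXTERNAL,cv2.CHAIN_APPROX_NONE)[0]:
    if cv2.contourArea(c)>40: print("side brass",c.reshape(-1,2).mean(0),circ(Ct,c,8))
E
```

```text
time_s: 35.95
eef_pos: [586.3, -333.7, 193.6]
tcp_rot: [0.001, 0.718, 0.696, 0.0]
ft_force: [0.1, -0.2, -0.6]
grip_width: 92.7
finger_force: 0.0
[ 586.48562638 -333.71459838  194.17281225]
top brass [204.72307692 188.89230769] ((578.39404296875, 141.44581604003906), 32.84186935424805) (np.float64(-37.4), np.float64(-72.2))
top brass [379.33333333 183.77777778] ((585.0455322265625, -333.91644287109375), 32.38483428955078) (np.float64(-16.9), np.float64(-523.2))
top brass [  8.16326531 132.59183673] ((746.8388671875, 693.797119140625), 41.12008285522461) (np.float64(106.1), np.float64(457.2))
top brass [98.27 96.89] ((850.9442138671875, 446.9160461425781), 37.192745208740234) (np.float64(212.3), np.float64(225.9))
top brass [375.56  80.92] ((884.3633422851562, -343.79541015625), 27.755563735961914) (np.float64(267.6), np.float64(-523.7))
side brass [241.84285714 229.5       ] ((587.0258178710938, 69.99422454833984), 41.55070877075195)
side brass [270.58695652 151.73913043] ((592.826904296875, -345.50750732421875), 39.743282318115234)
side brass [182.67567568 142.32432432] ((889.9949951171875, -348.9703674316406), 34.51079177856445)
```

Bangle 1 sits centred on its board. Bangle 2 is still in place, so I'll grasp it.

```bash
python3 -m creep '[[0,0,-0.05,0,0,0,0],[0,0,-0.09,0,0,0,0],[0,0,-0.106,0,0,0,0],[0,0,-0.106,0,0,0,0],[0,0,-0.106,0,0,0,0],[0,0,-0.106,0,0,0,255],[0,0,-0.106,0,0,0,255],[0,0,-0.106,0,0,0,255],[0,0,-0.106,0,0,0,255],[0,0,-0.106,0,0,0,255],[0,0,-0.106,0,0,0,255],[0,0,-0.106,0,0,0,255]]' 30
```

```text
time_s: 37.6
eef_pos: [585.9, -333.8, 86.9]
tcp_rot: [0.0, 0.719, 0.695, 0.0]
ft_force: [-0.2, 0.9, 3.3]
grip_width: 64.1
finger_force: 30.0
```

```bash
python3 -m creep '[[0,0,0.005,0,0,0,255],[0,0,0.02,0,0,0,255],[0,0,0.06,0,0,0,255],[0,0,0.12,0,0,0,255],[0,0.04,0.15,0,0,0,255],[0,0.1,0.15,0,0,0,255],[-0.004,0.16,0.15,0,0,0,255],[-0.008,0.22,0.15,0,0,0,255],[-0.01,0.28,0.15,0,0,0,255],[-0.01,0.34,0.15,0,0,0,255],[-0.011,0.4,0.15,0,0,0,255],[-0.012,0.46,0.15,0,0,0,255],[-0.012,0.52,0.15,0,0,0,255],[-0.012,0.57,0.15,0,0,0,255],[-0.012,0.6075,0.12,0,0,0,255],[-0.012,0.6075,0.07,0,0,0,255],[-0.012,0.6075,0.07,0,0,0,255],[-0.012,0.6075,0.07,0,0,0,255]]'
python3 - <<'E'
from m3 import *
print(env.observe()["eef_pos"],env.observe()["grip_width"])
t,Ct=shot("side"); p=proj(Ct,[[573,274,70]])[0]; x,y=map(int,p); cv2.imwrite("pics/s8.png",cv2.resize(t[y-70:y+50,x-70:x+70,::-1],None,fx=4,fy=4,interpolation=cv2.INTER_CUBIC))
E
```

```text
time_s: 39.85
eef_pos: [574.7, 273.6, 158.6]
tcp_rot: [0.001, 0.719, 0.695, 0.001]
ft_force: [0.3, 0.8, 0.1]
grip_width: 64.3
finger_force: 30.0
[575.24410237 273.59729092 159.26346961] 64.01847279186248
```

View pics/s8.png

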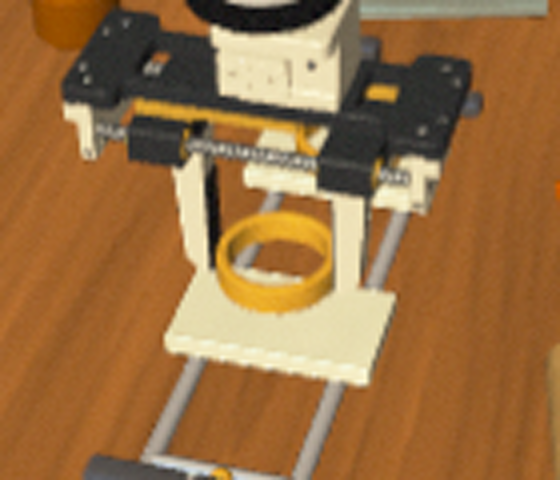

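Bangle 2 is held level over its board. Lowering.

```bash
python3 -m creep '[[-0.001,0,-0.01,0,0,0,255],[-0.001,0,-0.017,0,0,0,255],[-0.001,0,-0.02,0,0,0,255],[-0.001,0,-0.0225,0,0,0,255],[-0.001,0,-0.0225,0,0,0,255]]'
```

```text
time_s: 40.58
eef_pos: [572.9, 273.8, 134.1]
tcp_rot: [-0.0, 0.719, 0.695, 0.0]
ft_force: [-0.4, 0.4, -1.5]
grip_width: 64.0
finger_force: 30.0
```

```bash
python3 -m creep '[[0,0,-0.001,0,0,0,255],[0,0,-0.0015,0,0,0,255],[0,0,-0.0015,0,0,0,255]]'
```

```text
time_s: 40.95
eef_pos: [572.9, 273.9, 133.8]
tcp_rot: [0.0, 0.718, 0.696, 0.0]
ft_force: [-2.5, -0.5, 5.3]
grip_width: 64.1
finger_force: 30.0
```

Contact. I'll release, retreat and check.

```bash
python3 -m creep '[[0,0,0,0,0,0,0],[0,0,0,0,0,0,0],[0,0,0,0,0,0,0],[0,0,0,0,0,0,0],[0,0,0,0,0,0,0],[0,0,0.03,0,0,0,0],[0,0,0.08,0,0,0,0],[0,0,0.13,0,0,0,0],[-0.04,0,0.18,0,0,0,0],[-0.08,0,0.195,0,0,-10,0],[-0.095,-0.03,0.195,0,0,-20,0],[-0.095,-0.06,0.195,0,0,-30,0],[-0.095,-0.07,0.195,0,0,-40,0],[-0.095,-0.07,0.195,0,0,-50,0],[-0.095,-0.07,0.195,0,0,-60,0],[-0.095,-0.07,0.195,0,0,-70,0],[-0.095,-0.07,0.195,0,0,-80,0],[-0.095,-0.07,0.195,0,0,-90,0],[-0.095,-0.07,0.195,0,0,-90,0]]'
python3 - <<'E'
from m3 import *
im,C=shot("wrist","pics/w10.png")
for c in cv2.findContours(brass(im)[:215],cv2.RETR_EXTERNAL,cv2.CHAIN_APPROX_NONE)[0]:
    if cv2.contourArea(c)>60: print("brass",c.reshape(-1,2).mean(0),rk(circ(C,c,61)[0]))
for c in cv2.findContours(white(im)[:190],cv2.RETR_EXTERNAL,cv2.CHAIN_APPROX_NONE)[0]:
    if cv2.contourArea(c)>800:
        r=cv2.minAreaRect(back(C,c.reshape(-1,2),47)[:,:2].astype(np.float32)); print("board",r,rk(r[0]))
t,Ct=shot("top"); s,_=shot("side")
for c in cv2.findContours(brass(t),cv2.RETR_EXTERNAL,cv2.CHAIN_APPROX_NONE)[0]:
    if cv2.contourArea(c)>60: print("top brass",c.reshape(-1,2).mean(0),rk(circ(Ct,c,61)[0]))
cv2.imwrite("pics/fin.png",np.vstack([im[:200,:,::-1],s[120:,:,::-1]]))
E
```

```text
time_s: 43.32
eef_pos: [477.7, 203.8, 327.7]
tcp_rot: [-0.0, 1.0, -0.016, 0.0]
ft_force: [0.1, -0.3, 0.5]
grip_width: 93.3
finger_force: 0.0
brass [200.91034483  96.08275862] (np.float64(-39.1), np.float64(63.5))
brass [321.05445545  96.26237624] (np.float64(-37.1), np.float64(-74.0))
board ((536.179931640625, 275.576171875), (58.623661041259766, 32.5609130859375), 88.38130187988281) (np.float64(-75.7), np.float64(68.2))
board ((538.30029296875, 136.6595458984375), (59.27556610107422, 42.22819900512695), 88.32173919677734) (np.float64(-69.2), np.float64(-70.5))
board ((572.7587890625, 271.6104736328125), (49.42940139770508, 49.18941879272461), 22.86100196838379) (np.float64(-39.0), np.float64(65.4))
board ((570.6997680664062, 131.19790649414062), (50.035125732421875, 47.60429763793945), 0.28715622425079346) (np.float64(-36.7), np.float64(-75.0))
board ((610.9971923828125, 273.3204345703125), (58.11141586303711, 33.50199890136719), 89.0396499633789) (np.float64(-0.8), np.float64(68.3))
board ((602.1347045898438, 134.845703125), (59.36722183227539, 45.16709518432617), 88.29811096191406) (np.float64(-5.4), np.float64(-70.4))
top brass [204.75384615 188.87692308] (np.float64(-37.2), np.float64(-72.6))
top brass [  8.52 133.02] (np.float64(104.7), np.float64(458.3))
top brass [375.51923077  80.88461538] (np.float64(268.5), np.float64(-522.7))
```

View pics/fin.png

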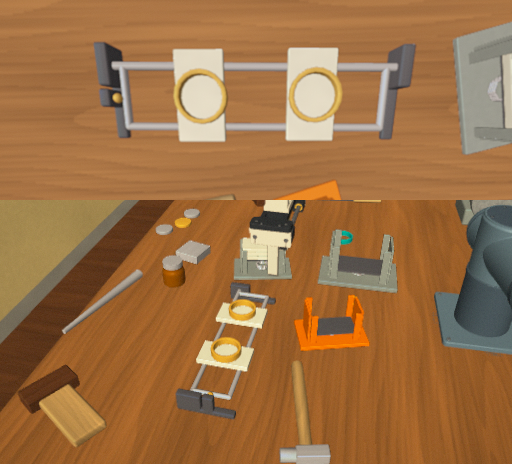

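The wrist view shows both rings centred on their boards at (201,96) and (315,95). The side view shows the flap level and the hammer, steel block and jar where they were.

```bash
python3 -c "
from cell import order; print(order.sign_off())"
```

```text
the job is handed in; nothing more can be done
None
```

The job is handed in; no verdict was shown. The flap is down in its detent, and two boards lie across the bars with one of the two bangles on each. The other three boards stayed in the dispenser, and I did not touch the hammer, block or jar.

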